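# Spacer rings into a centrifuge bucket

## Task

The grey flared centrifuge bucket has to be packed up for short sample tubes. Drop both blue spacer rings into it, one after the other, so that they lie flat on each other in one column at the bottom, and leave the yellow spacer ring where it lies.

Things in the scene. Friction and masses are not known exactly. Their poses are not given: they have to be found in the camera images.
- blue_ring_a: Blue flat plastic spacer ring, a washer 50 mm across outside, hole 28 mm, 14 mm thick, about 35 g, lying flat and loose on the trolley top. Origin at the centre of the ring, half way through its thickness (7 mm above the top at the start); z is its axis.
- blue_ring_b: The second blue flat plastic spacer ring, a washer 50 mm across outside, hole 28 mm, 14 mm thick, about 35 g, lying flat and loose on the trolley top. Origin at the centre of the ring, half way through its thickness (7 mm above the top at the start); z is its axis.
- yellow_ring: Yellow flat plastic spacer ring, a washer 50 mm across outside, hole 28 mm, 14 mm thick, about 35 g, lying flat and loose on the trolley top. Origin at the centre of the ring, half way through its thickness (7 mm above the top at the start); z is its axis. Same size as the blue ones, but not wanted.
- bucket: Grey round open bucket on a dark foot plate 100 x 100 mm, fixed. Origin: centre of the plate's underside, on the trolley top; z up along the axis. Mouth at z = 62 mm, 84 mm wide inside, 92 outside; a steep funnel leads to a bore 59 mm wide from z = 46 mm down to the floor at 10 mm. Slippery: a ring let go flat just above the mouth near the axis falls flat; centres then at z = 17 and 31 mm.
There are look-alikes about, which are no part of the job. Leave any orange or white look-alike of the blue_ring_a alone. What is shaped like the bucket but pink is not meant.

How it is judged:
By the outcome, as a careful person would: the job done as asked, in the order asked, and still so for the second after the job is handed in, with the robot touching nothing.
It also fails if it takes over 64 s, if anything falls off the work surface, if the arm or the gripper's body presses on something with over 40 N, if the wrist force passes 120 N, or if a joint passes its speed limit or range.

## Robot

A 7-joint arm with a two-finger parallel gripper is mounted at the origin on the work surface. World frame = base frame: x ahead of the robot, y to its left, z up, the work surface at z = 0. Lengths are in mm, angles in rad, forces in N, time in s.
With the tool pointing down it reaches from about 375 to 925 mm from the base axis. Payload 3.1 kg.
Tool frame: the origin (TCP) lies between the finger pads; the fingertips stand 14 mm ahead of it and the grasp point (between the pads) lies 5 mm behind it; x points along the fingers, z is the direction in which the jaws open and shut, and the axes are right-handed (so a half turn about x gives the same grasp; the last joint's range is limited). The gripper opens to 85 mm and grips with 20 to 120 N. Pads are 22 mm wide; open, the fingers measure 114 mm over their backs; the gripper's body (76 mm by 85 mm) begins 54 mm behind the grasp point. The pads swing forward as they close: fully open they stand 13 mm farther back than shut.
Start: joints at [-1.372, 0.383, 0.044, 1.598, -0.018, 1.161, -0.05], TCP at [190.078, 621.59, 245.269] pointing down, gripper open.
Joint ranges: [-2.61, 2.61], [-0.41, 2.15], [-1.48, 1.57], [0, 2.5], [-1.57, 4.71], [0.05, 1.97], [-2.85, 2.85]. Speed limits (rad/s): [2.79, 2.79, 3.14, 3.14, 3.14, 3.14, 3.14].

## Interface

Orientations are given as a 3x3 rotation matrix whose columns are the frame's x, y, z axes.
In Python, from bench import robot, camera, calibration, workorder, nets gives the robot as it stands.
- The arm moves only by the tool carry_out, never from a script. Its argument "moves" is one flat list of numbers, 7 for each row, row after row: the shift along the tool's x, y, z in cm, then the turn, a rotation vector about the tool's x, y, z in rad, then the closure in counts, from 0 (fully open) to 255 (shut). A call has 1 to 12 rows; each row is the pose to reach, as a shift and turn from the pose commanded when the call began, along the tool's axes at that moment; what a row does not reach only later rows make up. A row lasts 1/10 s, in which the tool goes at most 50 mm and 8.59 degrees, less where a joint would pass 70% of its speed; a pose out of reach is approached as far as the arm can. A call with a gripper value outside its range is refused whole. The fingers move at their own pace and stop on an object; "newtons" is the grip in N (left out, the last holds). Time passes only in rows, so rows that repeat a pose let the fingers close. It gives the time, the measured TCP pose, the force and the opening at its end, in the units of the state.
- robot.observe(): the state, without advancing time (a new reading comes with each control period).
- camera(name): name is "scene" or "top" or "wrist"; returns the picture (400x640x3 uint8, red, green, blue); there is no depth.
- calibration(name): a dict with "vertical_fov" (degrees; the focal length in pixels is half the picture's height over the tangent of half this angle, whatever the lens; pixels are square), "cx", "cy" (the principal point, pixels), "origin" and "attitude" of the camera in the world; the wrist camera has in their place "T_tool_cam" (4x4, takes a point from camera to tool coordinates, whose origin is the TCP and whose axes are the tool frame's). Camera axes: x right, y down, z forward; pixel columns grow to the right and rows downward; lengths in mm; the calibration is good to about 2 mm. A picture is of the moment at which its call begins: read the wrist's pose just before it. calibration takes no time and is no camera call.
- workorder.job_done(): hands the job in, once; it reports no verdict.
Trained networks look in the newest picture that a camera, given by its name, has taken for a name from the list of things; names that differ only in an ending like _2 or _b are one class to them, and where a whole thing is asked for, a point or a joint stands for the part that bears it (a point fixed in the world has none). Each returns a list of dicts, best first, with "p" (0 to 1); they miss things now and then, are a little off and sometimes report something else, mostly with a low value. They report only what shows in the picture. A call takes as long as a camera call. They do not tell look-alikes from the thing itself.
- nets.boxes_of(camera, label): "rect" ([left, top, right, bottom] in pixels, round what is visible of it).
- nets.outline_of(camera, label): "pixels" (400x640 bool, what is visible of it) and "rect" ([left, top, right, bottom] in pixels, round what is visible of it).
The state is a dict: "clock": time; "q": joint angles; "joint_velocities": joint speeds; "joint_efforts": joint torques, N m; "eef_pos": TCP position; "ee_rot": TCP orientation; "wrist_force": force on the tool from outside, world axes, zero at the start; "wrist_torque": the same for the moment, N m; "gripper_width": finger opening in mm.
Only numpy, scipy, OpenCV 4.12 (cv2) and the standard library are available. Lean on these libraries where they do the work, as an engineer would, in place of code of your own. Each camera call takes 0.05 s, during which the arm holds its last target.

## Working session

There is one attempt and no reset: what is moved stays moved. The work goes in short steps, Python scripts to look and compute and a tool call to move; the robot and the scene stay as the last step left them, time stands still between calls to the robot, and variables do not carry over. Pictures are saved under pics/ and viewed, and the job is handed in when it is done.

Besides the shell and the picture viewer there is one more tool, called after "Emit:" as a command line: name --argument value ..., lists and objects as JSON in quotes. carry_out: Moves the arm, as the interface text tells. Its arguments: {"type":"object","properties":{"moves":{"type":"array","items":{"type":"number"}},"newtons":{"type":"number"}},"required":["moves"]}

```bash
ls; mkdir -p pics
cat > h.py <<'E'
import numpy as np, cv2
from bench import robot, camera, calibration, workorder, nets
def K(c):
    f=200/np.tan(np.radians(c["vertical_fov"])/2); return f,c["cx"],c["cy"]
def campose(name,s=None):
    c=calibration(name)
    if name=="wrist":
        s=s or robot.observe()
        T=np.array(c["T_tool_cam"]);R=np.array(s["ee_rot"]);p=np.array(s["eef_pos"])
        return c,R@T[:3,3]+p,R@T[:3,:3]
    return c,np.array(c["origin"]),np.array(c["attitude"])
def px2w(name,u,v,z,s=None):
    c,o,A=campose(name,s);f,cx,cy=K(c)
    d=A@np.array([(u-cx)/f,(v-cy)/f,1]);return o+d*(z-o[2])/d[2]
def w2px(name,P,s=None):
    c,o,A=campose(name,s);f,cx,cy=K(c)
    q=A.T@(np.array(P)-o);return np.array([cx+f*q[0]/q[2],cy+f*q[1]/q[2]])
def save(n,im): cv2.imwrite("pics/"+n,im[:,:,::-1])
E
python3 - <<'E'
from h import *
s=robot.observe();print(s)
for n in ["scene","top","wrist"]:
    print(n,calibration(n))
    save(n+"0.png",camera(n))
    for l in ["blue_ring_a","bucket","yellow_ring"]:
        for b in nets.boxes_of(n,l):print(n,l,b)
E
```

```text
pics
{'clock': 0.0, 'q': array([-1.37180131,  0.38382974,  0.04382464,  1.59961425, -0.01789131,
        1.16118954, -0.04988205]), 'joint_velocities': array([-1.19827771e-05, -1.35191784e-03, -9.33367604e-04, -1.18452307e-03,
       -1.57390695e-04, -5.34159795e-04, -3.17233368e-04]), 'joint_efforts': array([ 3.52528605e-05, -4.33465469e+01,  1.02487162e+00, -2.49513245e+01,
        1.07286964e-02,  1.15245677e-02, -7.65716834e-06]), 'eef_pos': array([189.82892094, 620.69854345, 243.87170668]), 'ee_rot': array([[-6.33037860e-04, -9.56310686e-01,  2.92351623e-01],
       [-2.57185314e-03,  2.92352272e-01,  9.56307239e-01],
       [-9.99996492e-01, -1.46506752e-04, -2.64456070e-03]]), 'wrist_force': array([0.30878122, 0.54867389, 0.67138644]), 'wrist_torque': array([-0.06566924,  0.00505713,  0.02804728]), 'gripper_width': 85.56258802223357}
scene {'vertical_fov': 57.57190784548906, 'cx': 318.0258046332084, 'cy': 203.57438631046546, 'origin': array([987.72424877, 302.48058922, 695.63741457]), 'attitude': array([[-0.60353091,  0.62208954, -0.49875348],
       [ 0.79722387,  0.48146757,
[... 1102 characters left out ...]
4}
top bucket {'rect': [284.1, 180.6, 332.0, 230.8], 'p': 0.72}
top bucket {'rect': [199.7, 196.5, 256.4, 248.9], 'p': 0.68}
top bucket {'rect': [405.6, 233.1, 426.6, 258.5], 'p': 0.41}
top yellow_ring {'rect': [338.4, 247.0, 363.0, 269.7], 'p': 0.6}
wrist {'vertical_fov': 70.02741607182313, 'cx': 319.81168300853835, 'cy': 201.17090209044525, 'T_tool_cam': array([[ 2.62489409e-04, -2.60519029e-01,  9.65468677e-01,
        -1.28101675e+02],
       [-2.88347160e-04, -9.65468690e-01, -2.60518954e-01,
         6.73709362e+01],
       [ 9.99999924e-01, -2.10006685e-04, -3.28545228e-04,
        -9.02386798e-02],
       [ 0.00000000e+00,  0.00000000e+00,  0.00000000e+00,
         1.00000000e+00]])}
```

View pics/scene0.png

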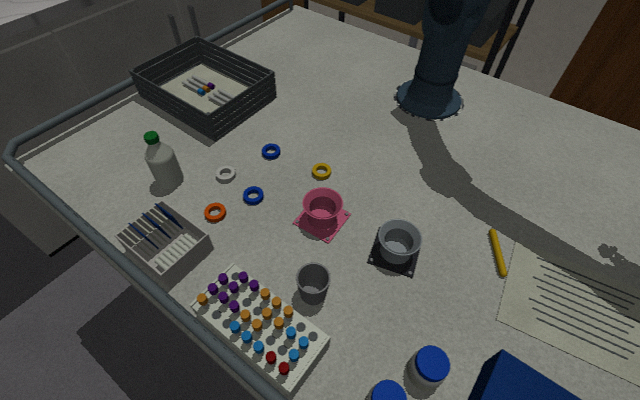

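View pics/top0.png

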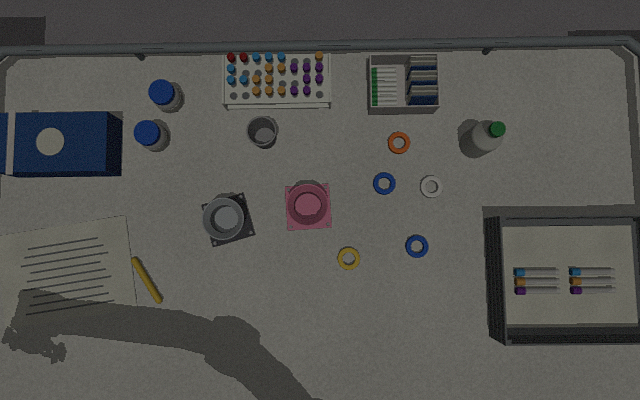

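Run:
```python
import cv2
t=cv2.imread("pics/top0.png");cv2.imwrite("pics/top0z.png",cv2.resize(t[120:280,190:460],None,fx=2.9,fy=2.9,interpolation=cv2.INTER_CUBIC))
```

```text
(no output)
```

View pics/top0z.png

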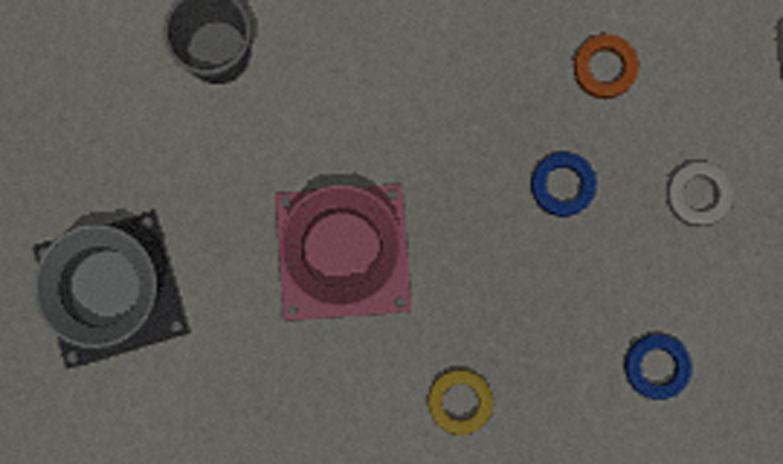

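Top view: candidates for the blue ring are (384,183) and (417,246), both blue. Orange (399,142), white (431,186) and yellow (348,258) are excluded. Bucket candidates are the grey one on the dark plate at (228,220), which fits, the pink one at (308,206), and a grey cup with no plate at (262,131). The last two are excluded. The enlarged crop confirms this.

Run:
```python
from h import *
for n in ["top","scene"]:
    im=camera(n);hsv=cv2.cvtColor(im,cv2.COLOR_RGB2HSV)
    def blobs(m,lo,hi):
        k,_,st,c=cv2.connectedComponentsWithStats(m.astype(np.uint8))
        return [(st[i],c[i]) for i in range(1,k) if lo<st[i][4]<hi]
    bl=(hsv[...,0]>105)&(hsv[...,0]<130)&(hsv[...,1]>130)
    yl=(hsv[...,0]>18)&(hsv[...,0]<32)&(hsv[...,1]>120)
    ac=[]
    for nm,m in (("blue",bl),("yellow",yl)):
        for st,c in blobs(m,60,700):
            u,v=st[0]+(st[2]-1)/2,st[1]+(st[3]-1)/2
            print(n,nm,st,c.round(1),px2w(n,u,v,8).round(1))
    for l,z in (("bucket",62),):
        for o in nets.outline_of(n,l):
            r=o["rect"];print(n,l,np.round(r,1),o["p"])
    if n=="top":
        save("btop.png",cv2.resize(im[180:255,190:265],None,fx=8,fy=8,interpolation=cv2.INTER_CUBIC))
    else: save("bsc.png",cv2.resize(im[205:290,355:440],None,fx=7,fy=7,interpolation=cv2.INTER_CUBIC))
```

```text
top blue [410  65  26   6  83] [422.3  67.5] [ 896.  -253.2    8. ]
top blue [149  79  25  26 500] [160.9  91.7] [849.1 349.5   8. ]
top blue [409  81  26   7  74] [421.5  82.8] [ 857.2 -249.6    8. ]
top blue [409  96  28   9 144] [422.2  99.8] [ 819.6 -250.7    8. ]
top blue [  0 113   8  61 327] [  2.6 140.6] [733.8 710.6   8. ]
top blue [134 120  26  26 515] [146.4 132.4] [753.4 381.1   8. ]
top blue [373 173  22  22 253] [383.9 183.1] [ 628.9 -157.2    8. ]
top blue [406 235  22  23 262] [416.5 246.1] [ 488.2 -226.9    8. ]
top yellow [337 247  23  23 262] [348.2 258.3] [463.4 -74.5   8. ]
top yellow [131 257  31  47 373] [146.  279.8] [419.6 375.3   8. ]
top bucket [284.9 183.2 332.7 230.4] 0.94
top bucket [199.5 194.6 254.9 243.6] 0.91
scene blue [262 144  18  16 202] [270.6 151. ] [ 487.7 -225.2    8. ]
scene blue [243 186  20  19 254] [252.7 195.2] [ 628.3 -158.4    8. ]
scene blue [156 204  27  25  94] [167.9 214.9] [ 792.9 -267.6    8. ]
scene blue [143 213  28  26  72] [155.1 224.4] [ 827.4 -268.5    8. ]
scene blue [371 380  36  20 556] [388.1 391. ] [801.4 325.1   8. ]
scene yellow [388  18  30  17  92] [402.3  24.7] [-356.1 -288.     8. ]
scene yellow [312 163  19  17 228] [321. 171.] [461.7 -74.4   8. ]
scene yellow [489 229  18  48 365] [497.5 252.8] [419.7 377.1   8. ]
scene bucket [293.7 186.6 350.7 246. ] 0.78
scene bucket [365.7 221.5 426.2 277.8] 0.71
```

View pics/btop.png

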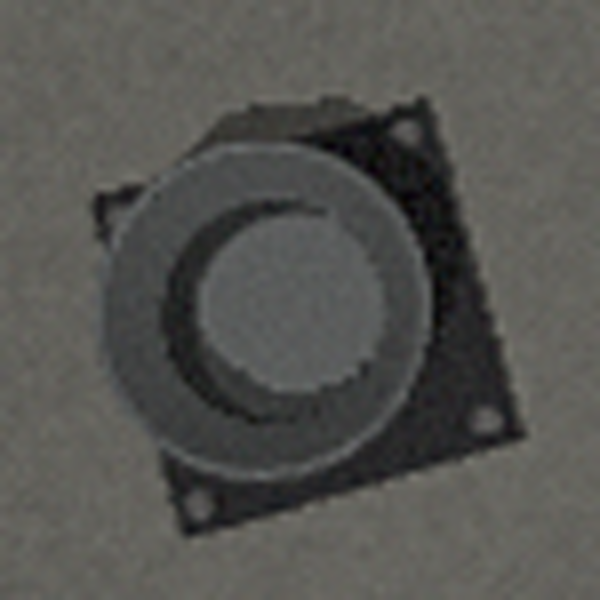

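View pics/bsc.png

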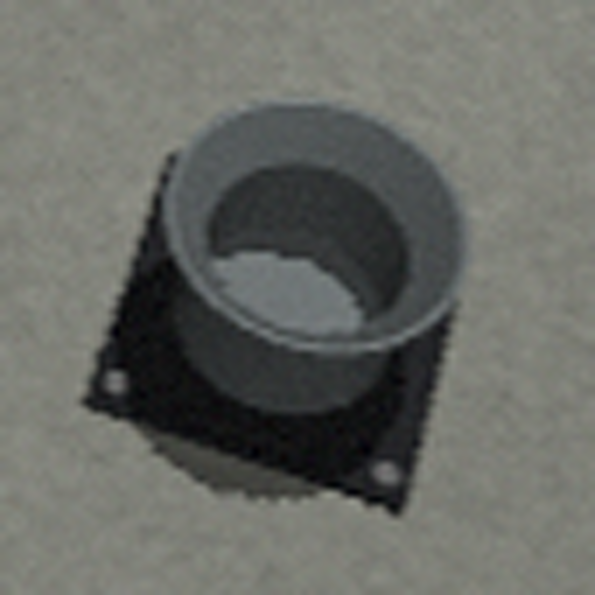

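Run:
```python
from h import *
print(px2w("top",190+267/8-.5,180+311/8-.5,62), px2w("scene",355+315/7-.5,205+226/7-.5,62))
print("plate",px2w("top",190+309/8-.5,180+317/8-.5,10))
a=px2w("top",190+430/8,180+100/8,10);b=px2w("top",190+522/8,180+437/8,10);print(b-a)
s=robot.observe();print(s["clock"],s["eef_pos"],s["q"])
```

```text
[551.99189818 193.11674073  62.        ] [552.31939162 195.48642818  62.        ]
plate [552.79198798 192.39243084  10.        ]
[-94.86037074 -25.92452702   0.        ]
0.8 [190.06078989 621.58975766 245.28197849] [-1.37182602  0.38288516  0.04389294  1.59789291 -0.01788214  1.16123038
 -0.04992325]
```

Emit:
carry_out --moves '[2,-64.7,-61.7,0,0,0,0,2,-64.7,-61.7,0,0,0,0,2,-64.7,-61.7,0,0,0,0,2,-64.7,-61.7,0,0,0,0,2,-64.7,-61.7,0,0,0,0,2,-64.7,-61.7,0,0,0,0,2,-64.7,-61.7,0,0,0,0,2,-64.7,-61.7,0,0,0,0,2,-64.7,-61.7,0,0,0,0,2,-64.7,-61.7,0,0,0,0,2,-64.7,-61.7,0,0,0,0,2,-64.7,-61.7,0,0,0,0]' --newtons 30

```text
clock: 2.0
eef_pos: [485.0, 97.0, 232.4]
ee_rot: [[0.001, -0.956, 0.292], [0.001, 0.292, 0.956], [-1.0, -0.001, 0.001]]
wrist_force: [1.6, 1.5, 0.2]
gripper_width: 85.3
```

```bash
cat >> h.py <<'E'
def go(P):
    s=robot.observe();R=np.array(s["ee_rot"]);d=np.array(P)-s["eef_pos"]
    print("t",s["clock"],"pos",s["eef_pos"].round(1),"w",s["gripper_width"],"q",s["q"].round(2),"F",s["wrist_force"].round(1));print("R",R.round(4).tolist());print("tool cm",(R.T@d/10).round(2))
E
python3 - <<'E'
from h import *
go([628.5,-157.8,170])
E
```

```text
t 2.0 pos [485.   97.  232.4] w 85.31489584081015 q [-0.73  0.1   0.47  2.   -0.05  1.06  1.05] F [1.6 1.5 0.2]
R [[0.0013, -0.9564, 0.2922], [0.0011, 0.2922, 0.9564], [-1.0, -0.0009, 0.0014]]
tool cm [  6.23 -21.17 -20.19]
```

Emit:
carry_out --moves '[6.2,-21,-20,0,0,0,0,6.2,-21,-20,0,0,0,0,6.2,-21,-20,0,0,0,0,6.2,-21,-20,0,0,0,0,6.2,-21,-20,0,0,0,0,6.2,-21,-20,0,0,0,0,6.2,-21,-20,0,0,0,0,6.2,-21,-20,0,0,0,0,6.2,-21,-20,0,0,0,0]'

```text
clock: 2.9
eef_pos: [626.5, -152.0, 169.8]
ee_rot: [[-0.0, -0.957, 0.291], [0.002, 0.291, 0.957], [-1.0, 0.001, 0.001]]
wrist_force: [1.0, 1.1, -1.1]
gripper_width: 85.4
```

Run:
```python
from h import *
go([628.5,-157.8,170])
s=robot.observe();im=camera("wrist");save("w1.png",im)
for z,P in ((14,[628.5,-157.8,14]),):print(w2px("wrist",P,s))
hsv=cv2.cvtColor(im,cv2.COLOR_RGB2HSV)
m=((hsv[...,0]>105)&(hsv[...,0]<130)&(hsv[...,1]>120)).astype(np.uint8)
k,_,st,c=cv2.connectedComponentsWithStats(m)
for i in range(1,k):
    if st[i][4]>200: print(st[i],c[i])
```

```text
t 2.9 pos [ 626.5 -152.   169.8] w 85.38975142094361 q [-0.26  0.5   0.57  1.7  -0.31  1.04  1.69] F [ 1.   1.1 -1.1]
R [[-0.0002, -0.9568, 0.2907], [0.0016, 0.2907, 0.9568], [-1.0, 0.0007, 0.0014]]
tool cm [-0.02 -0.36 -0.49]
[314.94786265 195.92183129]
[ 174   46   54   56 1657] [199.91973446  73.47857574]
[ 293  172   46   45 1059] [315.24173749 194.20868744]
```

View pics/w1.png

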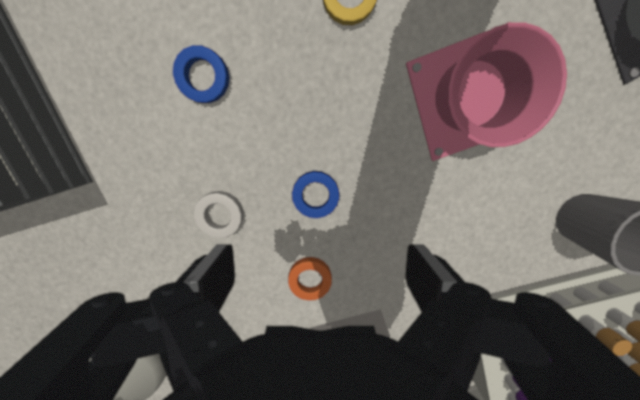

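The wrist picture shows blue ring A at (315,194), against a prediction of (315,196). Blue B is at (200,73), with white at (218,214) and orange at (310,279). The measurements agree, so I'm refining and then descending.

Run:
```python
from h import *
s=robot.observe()
print(s["eef_pos"],px2w("wrist",315.4,194.2,8,s),px2w("wrist",200.3,73.5,8,s))
go([628.5,-157.8,60])
```

```text
[ 626.65509452 -151.37645817  170.05261236] [ 628.52876602 -156.64945575    8.        ] [ 485.70287988 -225.81016247    8.        ]
t 2.95 pos [ 626.7 -151.4  170.1] w 85.4917103250742 q [-0.26  0.5   0.57  1.7  -0.31  1.04  1.69] F [0.9 0.1 0. ]
R [[0.0002, -0.9571, 0.2896], [0.0018, 0.2896, 0.9571], [-1.0, 0.0003, 0.0018]]
tool cm [11.   -0.37 -0.58]
```

Emit:
carry_out --moves '[5,-0.35,-0.47,0,0,0,0,10,-0.35,-0.47,0,0,0,0,12,-0.35,-0.47,0,0,0,0,12,-0.35,-0.47,0,0,0,0,12,-0.35,-0.47,0,0,0,0,12,-0.35,-0.47,0,0,0,0]'

```text
clock: 3.55
eef_pos: [630.7, -159.1, 52.6]
ee_rot: [[0.005, -0.957, 0.291], [-0.0, 0.291, 0.957], [-1.0, -0.005, 0.001]]
wrist_force: [-0.1, 0.1, -0.5]
gripper_width: 85.3
```

Run:
```python
from h import *
save("w2.png",camera("wrist"))
go([628.6,-157.2,15])
```

```text
t 3.6 pos [ 630.7 -159.4   52.8] w 85.45599868097722 q [-0.2   0.65  0.5   1.74 -0.4   0.85  1.76] F [ 0.3 -0.8  0.2]
R [[0.0051, -0.9565, 0.2915], [-0.0006, 0.2915, 0.9566], [-1.0, -0.0051, 0.0009]]
tool cm [3.77 0.29 0.14]
```

View pics/w2.png

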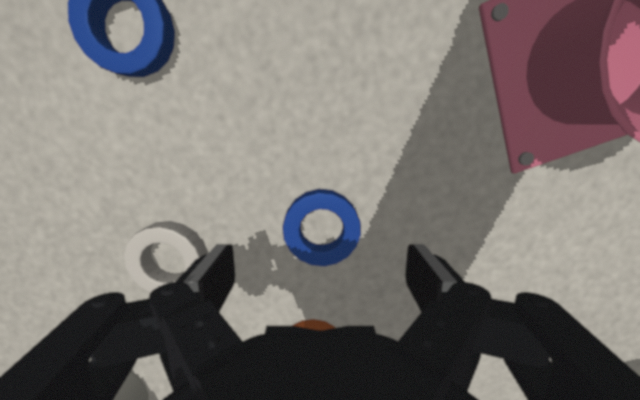

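Run:
```python
from h import *
s=robot.observe()
print(px2w("wrist",322,228,8,s)); go([628.6,-157.2,15])
```

```text
[ 628.5991074  -157.38506667    8.        ]
t 3.6 pos [ 630.7 -159.4   52.8] w 85.45599868097722 q [-0.2   0.65  0.5   1.74 -0.4   0.85  1.76] F [ 0.3 -0.8  0.2]
R [[0.0051, -0.9565, 0.2915], [-0.0006, 0.2915, 0.9566], [-1.0, -0.0051, 0.0009]]
tool cm [3.77 0.29 0.14]
```

Emit:
carry_out --moves '[2,0.25,0.14,0,0,0,0,3.6,0.25,0.14,0,0,0,0,3.6,0.25,0.14,0,0,0,0,3.6,0.25,0.14,0,0,0,0]'

```text
clock: 4.0
eef_pos: [626.5, -157.4, 13.9]
ee_rot: [[-0.0, -0.956, 0.292], [-0.0, 0.292, 0.956], [-1.0, 0.0, -0.0]]
wrist_force: [-0.0, -0.5, 0.0]
gripper_width: 85.1
```

Run:
```python
from h import *
save("w3.png",camera("wrist"))
go([628.6,-157.2,15])
```

```text
t 4.05 pos [ 627.  -157.7   14.4] w 85.81074534719131 q [-0.18  0.7   0.48  1.75 -0.43  0.79  1.78] F [ 0.7 -0.2  0.8]
R [[0.0008, -0.9562, 0.2926], [-0.0004, 0.2926, 0.9562], [-1.0, -0.0009, -0.0001]]
tool cm [-0.06 -0.14  0.09]
```

View pics/w3.png

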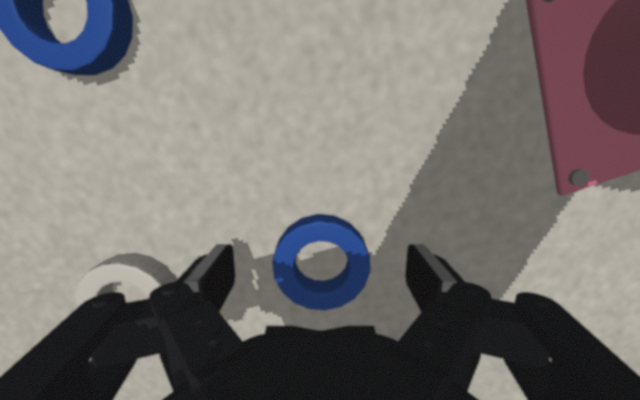

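Emit:
carry_out --moves '[-0.1,-0.12,0.05,0,0,0,80,-0.1,-0.12,0.05,0,0,0,130,-0.1,-0.12,0.05,0,0,0,180,-0.1,-0.12,0.05,0,0,0,180,-0.1,-0.12,0.05,0,0,0,180,-0.1,-0.12,0.05,0,0,0,180,-0.1,-0.12,0.05,0,0,0,180]' --newtons 30

```text
clock: 4.75
eef_pos: [628.7, -157.5, 15.9]
ee_rot: [[0.002, -0.956, 0.292], [-0.0, 0.292, 0.956], [-1.0, -0.002, 0.0]]
wrist_force: [-0.6, 0.8, 4.9]
gripper_width: 48.3
```

Run:
```python
from h import *
save("w4.png",camera("wrist"))
go([628.6,-157.2,15])
```

```text
t 4.8 pos [ 628.7 -157.5   15.8] w 48.37232524380177 q [-0.18  0.7   0.48  1.75 -0.43  0.79  1.78] F [-0.2  0.1  5.5]
R [[0.0018, -0.9563, 0.2925], [-0.0003, 0.2925, 0.9563], [-1.0, -0.0018, 0.0003]]
tool cm [0.08 0.01 0.03]
```

View pics/w4.png

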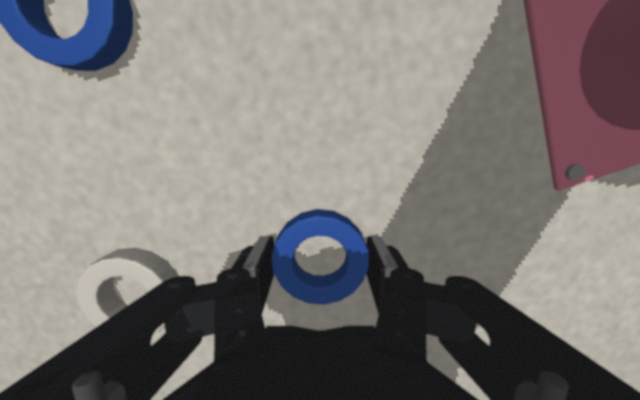

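Emit:
carry_out --moves '[-2,0,0,0,0,0,180,-5,0,0,0,0,0,180,-8,0,0,0,0,0,180,-11,1,1.7,0,0,0,180,-11,3,5.2,0,0,0,180,-11,5,8.8,0,0,0,180,-11,7,12.5,0,0,0,180,-11,9,16.1,0,0,0,180,-11,11,19.7,0,0,0,180,-11,13,23.2,0,0,0,180,-11,15,26.8,0,0,0,180,-11,16.5,29.4,0,0,0,180]'

```text
clock: 6.0
eef_pos: [554.1, 175.7, 124.0]
ee_rot: [[-0.002, -0.957, 0.289], [0.001, 0.289, 0.957], [-1.0, 0.002, 0.0]]
wrist_force: [-0.1, 0.1, -0.4]
gripper_width: 48.5
```

Emit:
carry_out --moves '[0,0.7,1.3,0,0,0,180,0,1.1,2,0,0,0,180,0,1.1,2,0,0,0,180,0,1.1,2,0,0,0,180]'

```text
clock: 6.4
eef_pos: [551.9, 191.9, 124.8]
ee_rot: [[0.0, -0.955, 0.295], [-0.002, 0.295, 0.955], [-1.0, -0.001, -0.001]]
wrist_force: [-0.0, -0.8, -0.2]
gripper_width: 48.7
```

Run:
```python
from h import *
go([552,194,82])
save("w5.png",camera("wrist"));save("s5.png",camera("scene"))
```

```text
t 6.4 pos [551.9 191.9 124.8] w 48.67894971250375 q [-0.82  0.43  0.51  1.88 -0.26  0.9   1.08] F [-0.  -0.8 -0.2]
R [[0.0002, -0.9554, 0.2953], [-0.0016, 0.2953, 0.9554], [-1.0, -0.0006, -0.0015]]
tool cm [4.28 0.05 0.21]
```

View pics/w5.png

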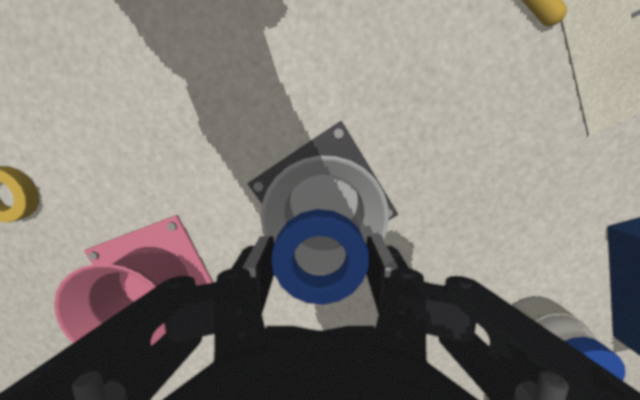

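View pics/s5.png

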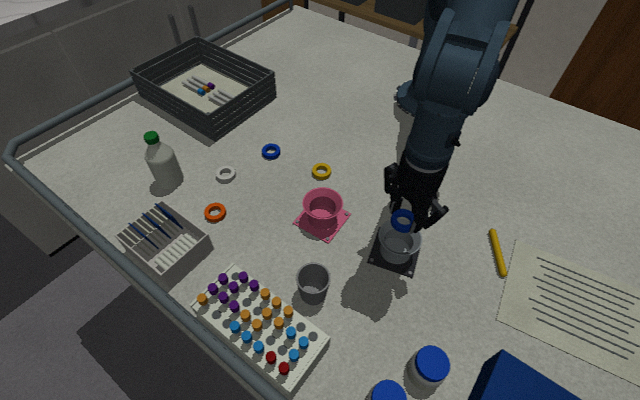

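The ring is held level above the grey bucket, with the ring at (320,257) and the rim at about (326,208). I'm checking the rim centre against the projection.

Run:
```python
from h import *
s=robot.observe();im=camera("wrist")
t=np.linspace(0,2*np.pi,60)
o=im.copy()
for a in t:
    for r,z,c in ((46,62,(255,0,0)),(29.5,46,(0,255,0))):
        p=w2px("wrist",[552+r*np.cos(a),194+r*np.sin(a),z],s);cv2.circle(o,tuple(int(x) for x in p.round()),0,c,-1)
for d in (-46,46): print(w2px("wrist",[552+d*s["ee_rot"][0,2],194+d*s["ee_rot"][1,2],62],s))
save("w6.png",cv2.resize(o[100:330,220:420],None,fx=2.6,fy=2.6,interpolation=cv2.INTER_NEAREST))
```

```text
[258.15799935 221.78279235]
[388.3329719 221.8055627]
```

View pics/w6.png

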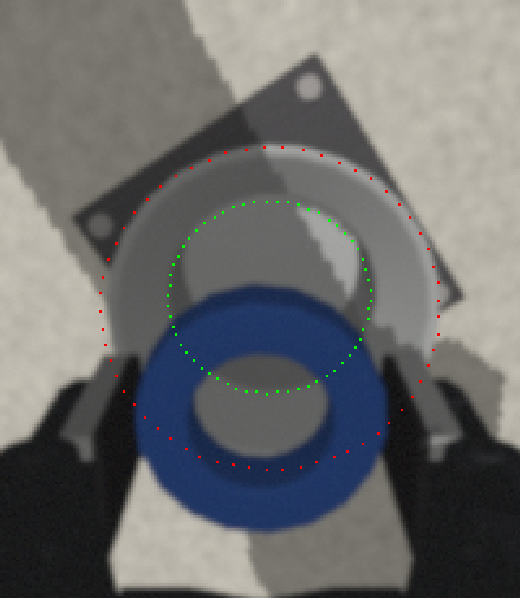

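Emit:
carry_out --moves '[2,0.05,0.3,0,0,0,180,4,0.05,0.3,0,0,0,180,4.3,0.05,0.3,0,0,0,180,4.3,0.05,0.3,0,0,0,180,4.3,0.05,0.3,0,0,0,180]'

```text
clock: 7.05
eef_pos: [552.6, 197.0, 82.7]
ee_rot: [[0.001, -0.956, 0.294], [0.0, 0.294, 0.956], [-1.0, -0.001, 0.001]]
wrist_force: [-0.1, 0.1, -0.2]
gripper_width: 48.4
```

Run:
```python
from h import *
go([552.3,195,80])
s=robot.observe();im=camera("wrist");o=im.copy()
for a in np.linspace(0,2*np.pi,60):
    for r,z,c in ((46,62,(255,0,0)),):
        p=w2px("wrist",[552.3+r*np.cos(a),195+r*np.sin(a),z],s);cv2.circle(o,tuple(int(x) for x in p.round()),0,c,-1)
save("w7.png",cv2.resize(o[100:330,220:420],None,fx=2.6,fy=2.6,interpolation=cv2.INTER_NEAREST))
```

```text
t 7.05 pos [552.6 197.   82.7] w 48.35601981482275 q [-0.8   0.5   0.48  1.89 -0.3   0.82  1.11] F [-0.1  0.1 -0.2]
R [[0.0014, -0.956, 0.2935], [0.0002, 0.2935, 0.956], [-1.0, -0.0012, 0.0006]]
tool cm [ 0.27 -0.03 -0.2 ]
```

View pics/w7.png

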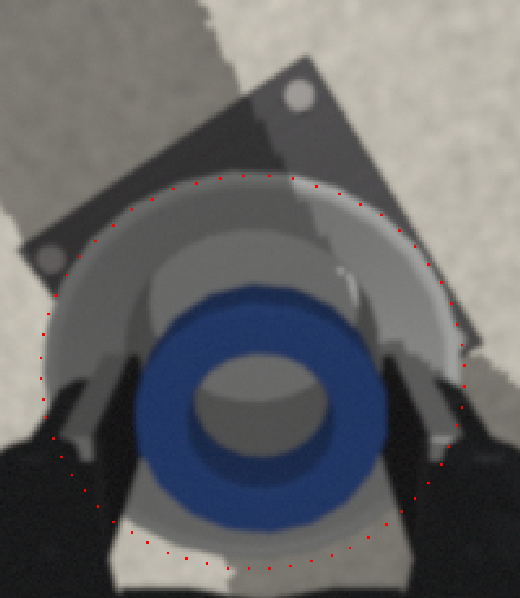

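Emit:
carry_out --moves '[0.2,0,-0.17,0,0,0,180,0.2,0,-0.17,0,0,0,180,0.2,0,-0.17,0,0,0,180,0.2,0,-0.17,0,0,0,0,0.2,0,-0.17,0,0,0,0,0.2,0,-0.17,0,0,0,0,0.2,0,-0.17,0,0,0,0,0.2,0,-0.17,0,0,0,0]'

```text
clock: 7.9
eef_pos: [551.2, 195.9, 79.9]
ee_rot: [[-0.0, -0.956, 0.292], [-0.0, 0.292, 0.956], [-1.0, 0.0, -0.0]]
wrist_force: [-0.1, -0.9, -0.7]
gripper_width: 85.2
```

Run:
```python
from h import *
save("w8.png",camera("wrist"))
go([552.3,195,80])
```

```text
t 7.95 pos [551.2 195.9  79.9] w 85.37648000016821 q [-0.8   0.5   0.48  1.9  -0.31  0.82  1.11] F [ 0.7 -0.5  0.1]
R [[0.0, -0.9563, 0.2924], [-0.0, 0.2924, 0.9563], [-1.0, -0.0, -0.0]]
tool cm [-0.01 -0.13 -0.06]
```

View pics/w8.png

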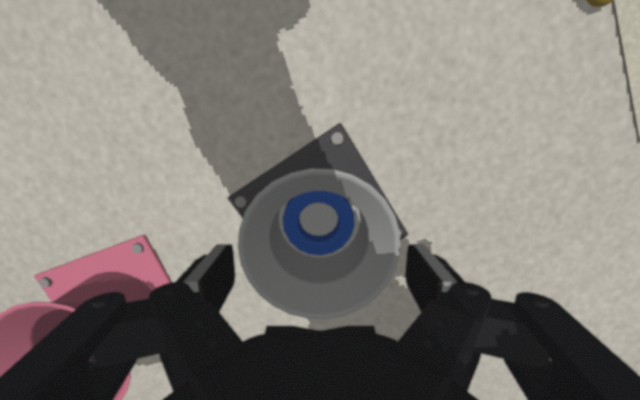

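Ring A lies flat in the bore at (319,222). Going for ring B.

Emit:
carry_out --moves '[-4,0,0,0,0,0,0,-8,0,0,0,0,0,0,-8,-6.2,-42.2,0,0,0,0,-8,-6.2,-42.2,0,0,0,0,-8,-6.2,-42.2,0,0,0,0,-8,-6.2,-42.2,0,0,0,0,-8,-6.2,-42.2,0,0,0,0,-8,-6.2,-42.2,0,0,0,0,-8,-6.2,-42.2,0,0,0,0,-8,-6.2,-42.2,0,0,0,0,-8,-6.2,-42.2,0,0,0,0,-8,-6.2,-42.2,0,0,0,0]'

```text
clock: 9.15
eef_pos: [485.0, -232.2, 160.6]
ee_rot: [[0.001, -0.953, 0.302], [-0.004, 0.302, 0.953], [-1.0, -0.002, -0.003]]
wrist_force: [-0.5, 0.4, -0.1]
gripper_width: 85.4
```

Run:
```python
from h import *
go([487.2,-226,60])
```

```text
t 9.15 pos [ 485.  -232.2  160.6] w 85.37049415680777 q [-0.25  0.32  0.72  1.97 -0.26  0.93  1.86] F [-0.5  0.4 -0.1]
R [[0.0005, -0.9533, 0.302], [-0.0035, 0.302, 0.9533], [-1.0, -0.0016, -0.0032]]
tool cm [ 1.006e+01 -1.000e-02  6.900e-01]
```

Emit:
carry_out --moves '[3,0,0,0,0,0,0,7,0,0,0,0,0,0,10,0,0,0,0,0,0,10,0,0,0,0,0,0,10,0,0,0,0,0,0]'

```text
clock: 9.65
eef_pos: [487.1, -225.1, 59.8]
ee_rot: [[-0.001, -0.957, 0.291], [0.0, 0.291, 0.957], [-1.0, 0.001, 0.0]]
wrist_force: [0.4, -1.0, -0.5]
gripper_width: 85.2
```

Run:
```python
from h import *
s=robot.observe();im=camera("wrist");save("w9.png",im)
hsv=cv2.cvtColor(im,cv2.COLOR_RGB2HSV)
m=((hsv[...,0]>105)&(hsv[...,0]<130)&(hsv[...,1]>120)).astype(np.uint8)
k,_,st,c=cv2.connectedComponentsWithStats(m)
for i in range(1,k):
    if st[i][4]>400: print(st[i],c[i],px2w("wrist",st[i][0]+(st[i][2]-1)/2,st[i][1]+(st[i][3]-1)/2,8,s))
go([487.2,-226,60])
```

```text
[ 282  192   73   72 2892] [318.08160443 228.07883817] [ 486.10771372 -226.18032263    8.        ]
t 9.7 pos [ 488.2 -225.7   61. ] w 85.41045417723574 q [-0.16  0.49  0.62  2.02 -0.41  0.75  1.98] F [ 0.2 -0.   0.3]
R [[0.0017, -0.9565, 0.2917], [-0.0005, 0.2917, 0.9565], [-1.0, -0.0017, 0.0]]
tool cm [ 0.1   0.09 -0.06]
```

View pics/w9.png

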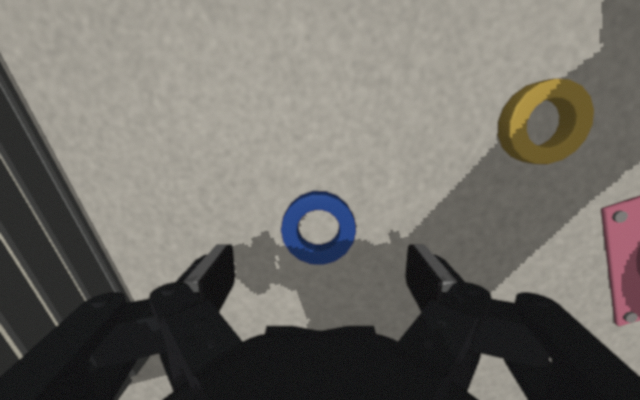

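Ring B is centred between the fingers at (318,228). The yellow ring (546,121) and the tray are clear, so I'm descending and gripping.

Emit:
carry_out --moves '[2,0.05,-0.08,0,0,0,0,4.2,0.05,-0.08,0,0,0,0,4.4,0.05,-0.08,0,0,0,0,4.4,0.05,-0.08,0,0,0,0,4.4,0.05,-0.08,0,0,0,80,4.4,0.05,-0.08,0,0,0,130,4.4,0.05,-0.08,0,0,0,180,4.4,0.05,-0.08,0,0,0,180,4.4,0.05,-0.08,0,0,0,180,4.4,0.05,-0.08,0,0,0,180,4.4,0.05,-0.08,0,0,0,180]'

```text
clock: 10.8
eef_pos: [487.3, -226.8, 17.0]
ee_rot: [[0.002, -0.956, 0.292], [-0.0, 0.292, 0.956], [-1.0, -0.002, 0.0]]
wrist_force: [-0.3, -0.2, 6.4]
gripper_width: 47.8
```

Run:
```python
from h import *
save("w10.png",camera("wrist"))
go([552.3,195,126])
```

```text
t 10.85 pos [ 487.4 -226.8   17. ] w 48.05393847453231 q [-0.11  0.56  0.56  2.03 -0.47  0.68  2.03] F [-0.8  0.2  7.1]
R [[0.0019, -0.9563, 0.2925], [-0.0001, 0.2925, 0.9563], [-1.0, -0.0018, 0.0004]]
tool cm [-10.89   6.11  42.24]
```

View pics/w10.png

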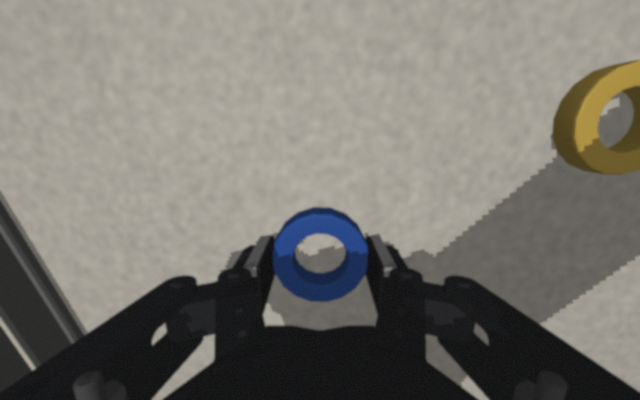

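Emit:
carry_out --moves '[-2,0,0,0,0,0,180,-5,0,0,0,0,0,180,-8,0,0,0,0,0,180,-11,0.3,2,0,0,0,180,-11,0.9,6,0,0,0,180,-11,1.5,10,0,0,0,180,-11,2.1,14,0,0,0,180,-11,2.7,18,0,0,0,180,-11,3.2,22,0,0,0,180,-11,3.8,26,0,0,0,180,-11,4.4,30,0,0,0,180,-11,4.9,34,0,0,0,180]'

```text
clock: 12.05
eef_pos: [538.5, 114.6, 125.8]
ee_rot: [[-0.0, -0.956, 0.292], [0.0, 0.292, 0.956], [-1.0, 0.0, -0.0]]
wrist_force: [0.8, -0.2, -0.2]
gripper_width: 47.7
```

Emit:
carry_out --moves '[0,0.5,3.5,0,0,0,180,0,0.9,6,0,0,0,180,0,1.2,8.1,0,0,0,180,0,1.2,8.1,0,0,0,180,0,1.2,8.1,0,0,0,180,0,1.2,8.1,0,0,0,180]'

```text
clock: 12.65
eef_pos: [551.1, 191.2, 125.7]
ee_rot: [[-0.001, -0.955, 0.296], [-0.002, 0.296, 0.955], [-1.0, 0.0, -0.002]]
wrist_force: [-0.5, 0.3, 0.2]
gripper_width: 47.6
```

Run:
```python
from h import *
go([552,195,82])
save("w11.png",camera("wrist"))
```

```text
t 12.65 pos [551.1 191.2 125.7] w 47.6372380921112 q [-0.86  0.44  0.56  1.88 -0.29  0.9   1.11] F [-0.5  0.3  0.2]
R [[-0.0005, -0.9553, 0.2956], [-0.0016, 0.2956, 0.9553], [-1.0, 0.0, -0.0016]]
tool cm [4.37 0.03 0.39]
```

View pics/w11.png

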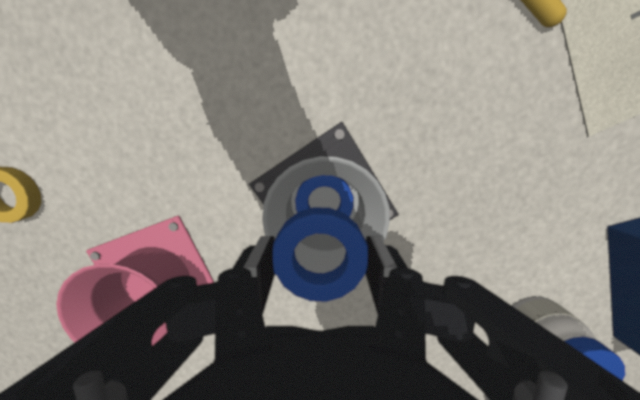

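Emit:
carry_out --moves '[2,0,0.3,0,0,0,180,4,0,0.3,0,0,0,180,4.5,0,0.3,0,0,0,180,4.5,0,0.3,0,0,0,180,4.5,0,0.3,0,0,0,180,4.5,0,0.3,0,0,0,180]'

```text
clock: 13.3
eef_pos: [553.0, 196.8, 82.0]
ee_rot: [[0.002, -0.956, 0.293], [0.001, 0.293, 0.956], [-1.0, -0.002, 0.001]]
wrist_force: [0.0, -0.1, -0.9]
gripper_width: 47.7
```

Run:
```python
from h import *
im=camera("wrist")
go([551.6,195.3,80])
save("w12.png",cv2.resize(im[100:330,220:420],None,fx=2.6,fy=2.6,interpolation=cv2.INTER_NEAREST))
```

```text
t 13.35 pos [552.9 196.9  82. ] w 47.84156439170366 q [-0.84  0.51  0.53  1.89 -0.34  0.83  1.14] F [-0.4 -0.5 -0.2]
R [[0.0018, -0.9561, 0.2929], [0.0009, 0.2929, 0.9561], [-1.0, -0.0015, 0.0014]]
tool cm [ 0.2   0.08 -0.19]
```

View pics/w12.png

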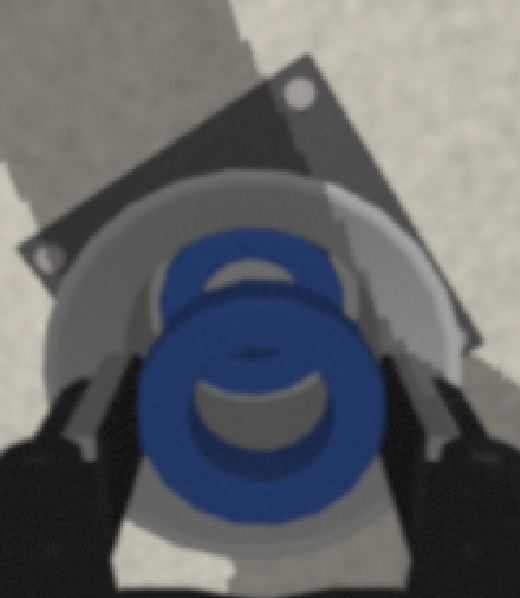

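Centred to about 1.5 mm, with the rim at 254 and the ring at 261. I'll make the same small shift as before and release.

Emit:
carry_out --moves '[0.2,0,-0.17,0,0,0,180,0.2,0,-0.17,0,0,0,180,0.2,0,-0.17,0,0,0,180,0.2,0,-0.17,0,0,0,0,0.2,0,-0.17,0,0,0,0,0.2,0,-0.17,0,0,0,0,0.2,0,-0.17,0,0,0,0,0.2,0,-0.17,0,0,0,0]'

```text
clock: 14.15
eef_pos: [551.6, 195.3, 78.9]
ee_rot: [[0.0, -0.956, 0.292], [-0.0, 0.292, 0.956], [-1.0, -0.0, 0.0]]
wrist_force: [0.4, -0.3, 0.2]
gripper_width: 85.1
```

Emit:
carry_out --moves '[-4,0,0,0,0,0,0,-8,0,0,0,0,0,0,-12,0,0,0,0,0,0,-12,0,0,0,0,0,0,-12,0,0,0,0,0,0,-12,0,0,0,0,0,0]'

```text
clock: 14.75
eef_pos: [550.4, 195.1, 197.6]
ee_rot: [[-0.002, -0.956, 0.292], [-0.001, 0.292, 0.956], [-1.0, 0.002, -0.001]]
wrist_force: [0.2, 0.8, -0.6]
gripper_width: 85.3
```

Run:
```python
from h import *
s=robot.observe();im=camera("wrist");sc=camera("scene")
go([551.6,195.3,200])
for z in (24,38):print(z,w2px("wrist",[552,195,z],s),[ (w2px("wrist",[552,195,z]+25*s["ee_rot"][:,2]*k,s)).round(1).tolist() for k in (-1,1)])
save("w13.png",im)
save("w13z.png",cv2.resize(im[130:270,240:400],None,fx=4,fy=4,interpolation=cv2.INTER_CUBIC))
save("s13.png",sc)
```

```text
t 14.85 pos [550.2 194.9 197. ] w 85.69428768208027 q [-0.91  0.35  0.6   1.83 -0.23  1.04  1.05] F [ 0.2 -0.9  0.4]
R [[-0.0032, -0.9563, 0.2923], [-0.0017, 0.2923, 0.9563], [-1.0, 0.0026, -0.0025]]
tool cm [-0.3  -0.13  0.08]
24 [320.54001805 190.32795591] [[297.5, 190.3], [343.6, 190.3]]
38 [320.55048265 193.32665836] [[296.4, 193.3], [344.7, 193.3]]
```

View pics/w13z.png

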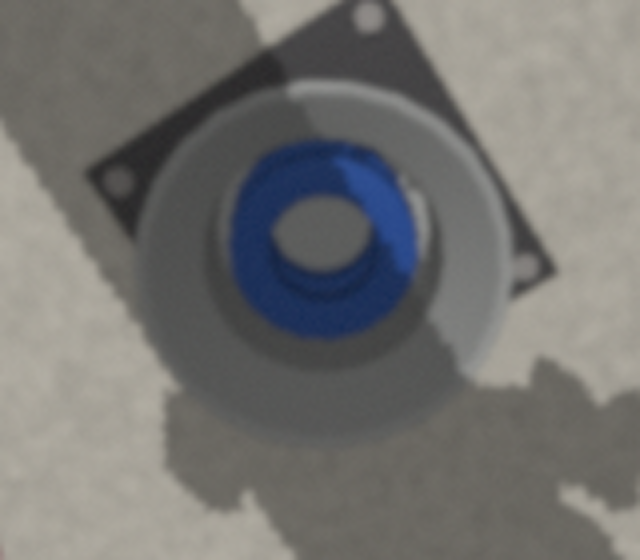

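View pics/s13.png

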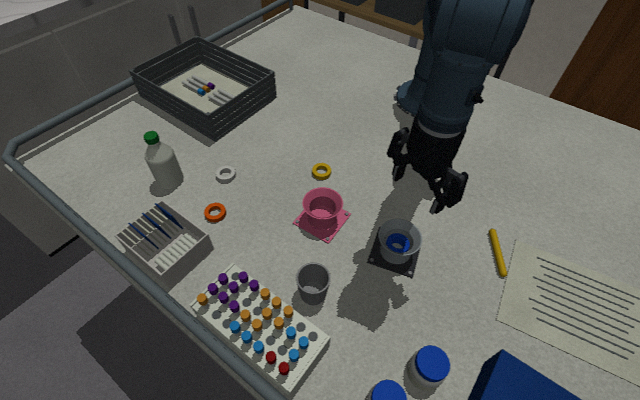

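Run:
```python
from h import *
sc=cv2.imread("pics/s13.png")[:,:,::-1]
save("s13z.png",cv2.resize(sc[210:285,360:440],None,fx=7,fy=7,interpolation=cv2.INTER_CUBIC))
o=sc.copy()
for z,c in ((38,(255,0,0)),):
  for a in np.linspace(0,2*np.pi,40):
    p=w2px("scene",[552.2+25*np.cos(a),195+25*np.sin(a),z]);o[int(p[1].round()),int(p[0].round())]=c
save("s13o.png",cv2.resize(o[210:285,360:440],None,fx=7,fy=7,interpolation=cv2.INTER_NEAREST))
```

```text
(no output)
```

View pics/s13z.png

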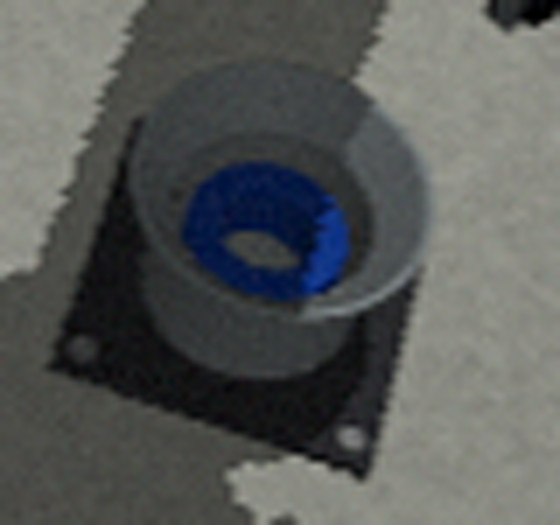

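View pics/s13o.png

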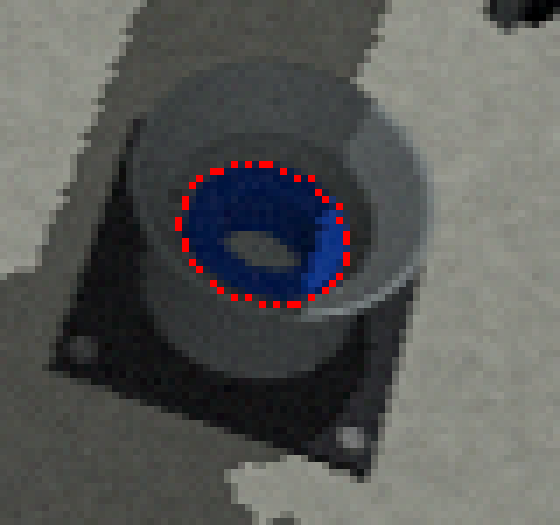

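The top ring's outline matches a flat ring with its top face at z = 38 mm, and its deep hole shows the two-ring column. The arm is clear of everything.

```bash
python3 -c "
from h import *
print(workorder.job_done())"
```

```text
the job is handed in; nothing more can be done
None
```

Both blue rings are in the grey bucket, dropped one after the other and lying flat on each other at the bottom. The job is handed in; the last check was at about 15 s of the 64 s allowed.

- **Stack:** the last scene picture matches a flat ring with its top face at z = 38 mm, the height of the second of two stacked rings. The wrist picture agrees, though the ring's edge there was soft and measured about 3% narrow; so did the rim.
- **Other things:** the yellow, white and orange rings and the pink bucket were not touched. The yellow ring and the look-alikes still stand where they were in the last scene picture.
- **Forces:** the highest wrist force read was about 7 N, from the fingertips lightly touching the table while gripping ring B (about 5 N for ring A). At hand-in the open gripper was well above the bucket, touching nothing.

No check failed.

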